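Roll the blue-capped bread tin home with the paddle

ROBOT

A 7-joint arm with a two-finger parallel gripper is mounted at the origin on the work surface. World frame = base frame: x ahead of the robot, y to its left, z up, the work surface at z = 0. Lengths are in m, angles in rad, forces in N, time in s.
With the tool pointing down it reaches from about 0.4 to 0.875 m from the base axis. Payload 19.3 kg.
Tool frame: the origin (TCP) lies at the very end of the fingers, on their centre line; the grasp point (between the pads) lies 19 mm behind it; z points along the fingers, y is the direction in which the jaws open and shut (so a half turn about z gives the same grasp; the last joint's range is limited). The gripper opens to 85 mm and grips with 20 to 120 N. Pads are 22 mm wide; open, the fingers measure 114 mm over their backs; the gripper's body (76 mm by 85 mm) begins 54 mm behind the grasp point. The pads swing forward as they close: fully open they stand 13 mm farther back than shut.
Start: joints at [-1.273, 0.521, -0.036, 1.599, 0.021, 1.021, -0.113], TCP at [0.225, 0.583, 0.209] pointing down, gripper open.
Joint ranges: [-2.91, 2.91], [-0.3, 2.13], [-1.5, 1.42], [0.17, 2.43], [-1.26, 4.41], [0.16, 1.93], [-2.52, 2.52]. Speed limits (rad/s): [1.89, 1.89, 2.39, 2.39, 3.01, 3.01, 3.01].

INTERFACE

Orientations are given as [roll, pitch, yaw] about the fixed x, y, z axes, in that order (R = Rz(yaw) Ry(pitch) Rx(roll)).
In Python, from workcell import bot gives the robot as it stands. The module is installed in compiled form; this text tells all that it offers.
- The arm moves only by the shell command python3 -m inch 'ROWS' [FORCE]. ROWS is JSON, a list of rows, each an object of numbers: "dx", "dy", "dz": the shift along the tool's x, y, z in mm; "rx", "ry", "rz": the turn, a rotation vector about the tool's x, y, z in rad; "hand": the closure, from -1 (fully open) to 1 (shut), so that 0 is half open. In form: [{"dx": .., "dy": .., "dz": .., "rx": .., "ry": .., "rz": .., "hand": ..}, ...]. A call has 1 to 10 rows; each row shifts and turns the commanded pose from where the row before left it, along the tool's axes as they then stand; what a row does not reach is not made up. A row lasts 1/10 s, in which the tool goes at most 50 mm and 8.59 degrees, less where a joint would pass 70% of its speed; a pose out of reach is approached as far as the arm can. A call with a gripper value outside its range is refused whole. The fingers move at their own pace and stop on an object; FORCE is the grip in N (left out, the last holds). Time passes only in rows, so rows that do not move let the fingers close. It gives the time, the measured TCP pose, the force and the opening at its end, in the units of the state.
- bot.observe(): the state, without advancing time (a new reading comes with each control period).
- bot.grab_frame(name): name is "side" or "top" or "wrist"; returns (picture, depth): 400x640x3 uint8, red, green, blue; 400x640 float32, m along the optical axis (not along the pixel's ray), 0 where there is no reading.
- bot.get_calibration(name): a dict with "vertical_fov" (degrees; the focal length in pixels is half the picture's height over the tangent of half this angle, whatever the lens; pixels are square), "cx", "cy" (the principal point, pixels), "k1" (the pictures are not rectified: a ray, as slopes to the right and down, at radius r is drawn at 1 + k1 r^2 times it, then the intrinsics apply), "origin" and "orientation" of the camera in the world. Camera axes: x right, y down, z forward; pixel columns grow to the right and rows downward; lengths in m; the calibration is good to about 2 mm. A picture is of the moment at which its call begins: read the wrist's pose just before it. get_calibration takes no time and is no camera call; for the wrist camera it gives the pose at the moment of the call.
- bot.job_done(): hands the job in, once; it reports no verdict.
Trained networks look in the newest picture that a camera, given by its name, has taken for a name from the list of things; names that differ only in an ending like _2 or _b are one class to them, and where a whole thing is asked for, a point or a joint stands for the part that bears it (a point fixed in the world has none). Each returns a list of dicts, best first, with "score" (0 to 1); they miss things now and then, are a little off and sometimes report something else, mostly with a low value. They report only what shows in the picture. A call takes as long as a camera call. They do not tell look-alikes from the thing itself.
- bot.trace(camera, target): "region" (400x640 bool, what is visible of it) and "box" ([left, top, right, bottom] in pixels, round what is visible of it).
- bot.tip_of(camera, target): "centre" ([row, column] in pixels: a listed point, or the origin of a listed thing).
The state is a dict: "clock": time; "qpos": joint angles; "qd": joint speeds; "joint_efforts": joint torques, N m; "position": TCP position; "tool_rot": TCP orientation; "force": force on the tool from outside, world axes, zero at the start; "moment": the same for the moment, N m; "grip_width": finger opening in m.
Only numpy, scipy, OpenCV 4.12 (cv2) and the standard library are available. Lean on these libraries where they do the work, as an engineer would, in place of code of your own. Each camera call takes 0.05 s, during which the arm holds its last target.

TASK

Pick up the wooden paddle and use it to gently roll the blue-capped round bread tin along its lane of the slatted rack until it drops into the gap just before the end board. Keep the gripper off both tins and leave the red-capped tin where it is. Then stand the paddle upright on the bench again and let go.

Things in the scene. Friction and masses are not known exactly. Their poses are not given: they have to be found in the camera images.
- tin: The tin to roll: round steel bread tin with BLUE end caps, diameter 40 mm, length 100 mm, about 0.25 kg, lying across one of the rack's two lanes (either one). Origin on its axis at mid-length; x along its axis (y and z turn as it rolls). It rolls freely and runs on if pushed fast: above 0.3 m/s is not gentle.
- tin_red: The bystander: the same tin with RED end caps, 40 mm diameter, 100 mm long, lying in the other lane. Origin on its axis at mid-length, x along its axis. Must stay where it is.
- paddle_center (a point): Centre (half-way up) of the wooden paddle standing free and upright on the bench to the robot's right, 120 mm tall, 0.18 kg, z up. Lower half: pale blade 80 mm wide (x), 30 mm thick (y), 60 mm high, flat faces to +y and -y. Upper half: dark grip 50 mm wide (x), 24 mm thick (y), from 0 to 60 mm above this point.
- rack: Fixed slatted rack; origin on the bench under its middle, z up. Two lanes along its y, centred at x -59 and +59 mm, 106 mm wide between rails (tops 52 mm up). Slat tops 30 mm up, from y -170 (open end) to +123 mm; then a 24 mm gap, then the end board, 75 mm high, inner face at y +157. Tins start at y -70 to 0, axis 50 mm up, and roll to +y. Home: axis at y +135, 46 mm up, sunk in the gap.
Things that resemble listed ones, but are neither listed nor needed, are in the scene too. Leave any orange or yellow look-alike of the tin alone.

How it is judged:
By the outcome, as a careful person would: the job done as asked, in the order asked, and still so for the second after the job is handed in, with the robot touching nothing.
It also fails if it takes over 64 s, if anything falls off the work surface, if the arm or the gripper's body presses on something with over 40 N, if the wrist force passes 120 N, or if a joint passes its speed limit or range.

## Working session

There is one attempt and no reset: what is moved stays moved. The work goes in short steps, Python scripts to look and compute and a shell command to move; the robot and the scene stay as the last step left them, time stands still between calls to the robot, and variables do not carry over. Pictures are saved under pics/ and viewed, and the job is handed in when it is done.

```bash
ls; mkdir -p pics; cat > h.py <<'E'
import numpy as np, cv2
from workcell import bot
from scipy.spatial.transform import Rotation as R
def cal(n):
    c=bot.get_calibration(n); return c
def Rm(o):
    o=np.array(o,float)
    if o.shape==(3,3): return o
    return R.from_euler('xyz',o).as_matrix()
def deproj(c,u,v,d):
    f=200/np.tan(np.radians(c['vertical_fov'])/2)
    x=(np.asarray(u,float)-c['cx'])/f; y=(np.asarray(v,float)-c['cy'])/f
    K=np.eye(3)
    rd=np.hypot(x,y); r=rd.copy() if hasattr(rd,'copy') else rd
    for _ in range(30): r=rd/(1+c['k1']*r*r)
    s=1/(1+c['k1']*r*r)
    P=np.stack([x*s*d,y*s*d,np.asarray(d)*np.ones_like(x)],-1)
    return P@Rm(c['orientation']).T+np.array(c['origin'])
def proj(c,p):
    f=200/np.tan(np.radians(c['vertical_fov'])/2)
    q=(np.asarray(p)-np.array(c['origin']))@Rm(c['orientation'])
    x=q[...,0]/q[...,2];y=q[...,1]/q[...,2];k=1+c['k1']*(x*x+y*y)
    return np.stack([c['cx']+f*x*k,c['cy']+f*y*k],-1)
def snap(n,fn):
    c=cal(n); im,d=bot.grab_frame(n)
    cv2.imwrite('pics/'+fn+'.png',im[:,:,::-1]); np.savez('pics/'+fn+'.npz',im=im,d=d)
    return c,im,d
E
python3 - <<'E'
from h import *
o=bot.observe(); print({k:np.round(v,3).tolist() for k,v in o.items()})
for n in['top','side','wrist']:
    c,im,d=snap(n,n+'0'); print(n,c)
    for t in['tin','tin_red','paddle_center','rack']:
        try:
            r=bot.tip_of(n,t); print(t,[(np.round(x['centre'],1).tolist(),round(x['score'],2)) for x in r])
            r=bot.trace(n,t); print('   box',[(x['box'],round(x['score'],2)) for x in r])
        except Exception as e: print(t,e)
E
```

```text
pics
{'clock': 0.0, 'qpos': [-1.273, 0.522, -0.036, 1.6, 0.021, 1.021, -0.113], 'qd': [-0.0, -0.001, -0.0, 0.001, 0.0, 0.002, 0.001], 'joint_efforts': [0.0, -92.708, 1.98, -36.993, 0.018, 0.008, 0.0], 'position': [0.225, 0.583, 0.208], 'tool_rot': [-3.14, 0.0, 2.774], 'force': [0.336, 0.626, 0.171], 'moment': [0.079, -0.022, 0.002], 'grip_width': 0.085}
top {'vertical_fov': 49.15330383210481, 'cx': 316.541345316894, 'cy': 206.78118746306345, 'k1': -0.06930157322659136, 'origin': array([ 0.40958318, -0.15683402,  0.79966092]), 'orientation': array([-2.95506193,  0.01876947, -1.5633481 ])}
tin [([264.7, 340.8], 0.89), ([174.5, 219.5], 0.69), ([164.1, 352.5], 0.67)]
   box [([323.9, 150.4, 383.4, 191.0], 0.84), ([200.2, 145.2, 232.5, 205.9], 0.69), ([311.3, 242.0, 376.6, 291.1], 0.59)]
tin_red [([237.1, 194.8], 0.94), ([206.7, 196.7], 0.66)]
   box [([179.4, 206.0, 213.6, 265.7], 0.88)]
paddle_center [([263.4, 438.2], 0.74)]
   box [([412.6, 240.3, 460.5, 292.9], 0.8)]
rack [([209.8, 199.6], 0.76)]
   box [([78.9, 116.6, 300.5, 288.5], 0.79)]
side {'vertical_fov': 44.167091480036795, 'c
[... 318 characters left out ...]
, ([371.3, 183.0, 406.4, 245.1], 0.7), ([288.5, 102.1, 341.0, 131.1], 0.69)]
tin_red [([125.6, 253.4], 0.79)]
   box [([227.8, 111.9, 285.1, 139.1], 0.79)]
paddle_center []
   box [([307.5, 281.4, 358.2, 359.5], 0.78)]
rack [([126.4, 282.6], 0.98)]
   box [([201.9, 41.9, 367.6, 206.7], 0.67)]
wrist {'vertical_fov': 65.96078651215521, 'cx': 320.73997430186256, 'cy': 203.77051345685084, 'k1': -0.02192021160124927, 'origin': array([0.15054292, 0.61049554, 0.37345147]), 'orientation': array([ 2.82858411e+00, -7.08149913e-04,  1.20312597e+00])}
tin []
   box []
tin_red []
   box [([131.6, 386.6, 167.2, 400.0], 0.47)]
paddle_center []
   box []
rack []
   box [([132.9, 385.9, 168.8, 399.1], 0.63)]
```

View pics/top0.png

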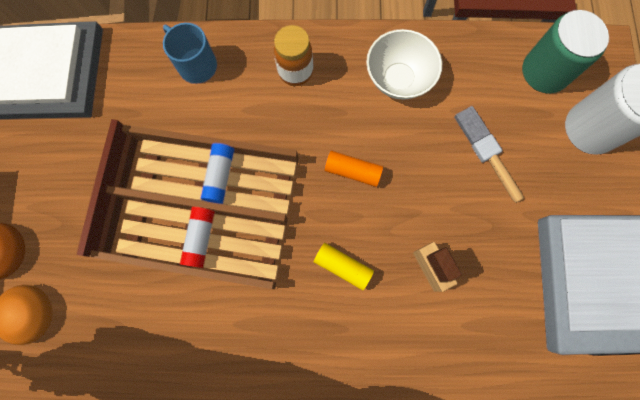

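View pics/side0.png

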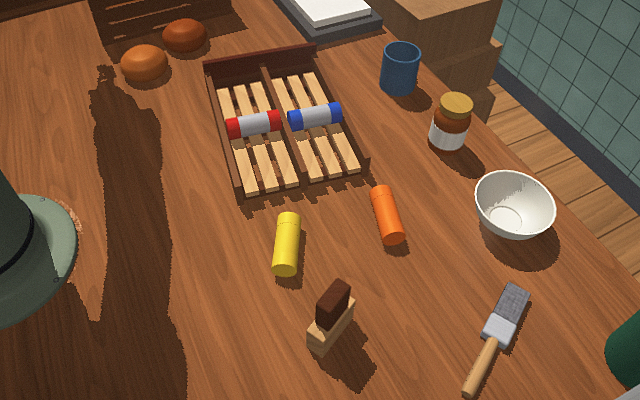

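The top view shows the blue-capped tin at about (217,173) in the far lane and the red tin at (197,237). The end board is on the left, at +y. The paddle stands at (438,265). An orange look-alike sits at (354,168) and a yellow one at (344,265), both on the bench near the open end of the rack.

```bash
cat > m.py <<'E'
from h import *
def cloud(n,fn,c):
    z=np.load('pics/'+fn+'.npz'); im,d=z['im'],z['d']
    v,u=np.mgrid[0:400,0:640]
    P=deproj(c,u,v,d.astype(float)); P[d<=0]=np.nan
    return im,P
E
python3 - <<'E'
from m import *
for n in['top','side']:
    c=cal(n); im,P=cloud(n,n+'0',c)
    # table plane check
    z=P[...,2]; print(n,'median table z',np.nanmedian(z[(abs(z)<0.02)]))
    hsv=cv2.cvtColor(im,cv2.COLOR_RGB2HSV)
    inr=(P[...,0]>0.3)&(P[...,0]<0.75)&(P[...,1]>-0.25)&(P[...,1]<0.3)
    H,S,V=[hsv[...,i].astype(int) for i in range(3)]
    def rep(name,m):
        q=P[m&np.isfinite(z)]; 
        if len(q)==0: print(name,0);return
        print(name,len(q),'mean',np.round(np.mean(q,0),4),'min',np.round(np.percentile(q,3,axis=0),4),'max',np.round(np.percentile(q,97,axis=0),4))
    rep('blue',inr&(H>105)&(H<130)&(S>150)&(z>0.035))
    rep('red',inr&((H<4)|(H>176))&(S>200)&(V>120)&(z>0.035))
    rep('yellow',(H>25)&(H<35)&(S>200)&(z<0.1)&(z>.005)); rep('orange',(H>8)&(H<15)&(S>235)&(V>180)&(z>0.005)&inr)
    # rails + board
    dark=inr&(P[...,1]>-0.15)&(V<110)
    rep('board',dark&(z>0.068)&(z<0.085))
    q=P[dark&(z>0.068)&(z<0.085)]
    # slats: pale
    sl=(P[...,1]>-0.15)&inr&(z>0.024)&(z<0.036)&(V>150)&(S<150)
    rep('slats',sl)
    q=P[sl][:,:2].astype(np.float32); r=cv2.minAreaRect(q); print('slat rect',r, 'corners',np.round(cv2.boxPoints(r),4).tolist())
    q=P[dark&(z>0.046)&(z<0.06)][:,:2].astype(np.float32); r=cv2.minAreaRect(q); print('rails',r)
    # paddle
    pm=(P[...,0]>0.25)&(P[...,0]<0.5)&(P[...,1]<-0.2)&(P[...,1]>-0.5)
    m=pm&(z>0.11)&(z<0.135); rep('pad top',m); r=cv2.minAreaRect(P[m][:,:2].astype(np.float32)); print(r,np.round(cv2.boxPoints(r),4).tolist())
    m=pm&(z>0.053)&(z<0.066); rep('pad mid',m); r=cv2.minAreaRect(P[m][:,:2].astype(np.float32)); print(r,np.round(cv2.boxPoints(r),4).tolist())
E
```

```text
top median table z 0.0003028738354620142
blue 535 mean [0.6052 0.0331 0.0648] min [0.5605 0.012  0.0488] max [0.6578 0.0553 0.0716]
red 445 mean [0.4946 0.0638 0.0681] min [0.4474 0.0446 0.062 ] max [0.5443 0.0849 0.0718]
yellow 925 mean [ 0.4462 -0.1869  0.0376] min [ 0.4186 -0.2276  0.0297] max [ 0.4747 -0.1447  0.0419]
orange 274 mean [ 0.6258 -0.2044  0.0312] min [ 0.5988 -0.2464  0.022 ] max [ 0.6536 -0.1602  0.0393]
board 395 mean [0.586  0.2365 0.0725] min [0.4679 0.2189 0.0683] max [0.696  0.2553 0.0767]
slats 10046 mean [0.5523 0.0585 0.0303] min [ 0.4429 -0.082   0.0276] max [0.6638 0.1991 0.0329]
slat rect ((0.5546890497207642, 0.05962119996547699), (0.2947774827480316, 0.21494488418102264), 81.23670959472656) corners [[0.4259999990463257, -0.06970000267028809], [0.6384999752044678, -0.10239999741315842], [0.6833999752998352, 0.18889999389648438], [0.4708999991416931, 0.22169999778270721]]
rails ((0.5572609305381775, 0.07706940919160843), (0.32935279607772827, 0.2470121532678604), 81.0663070678711)
pad top 542 mean [ 0.4478 -0.3456  0.1194] min [ 0.4256 -0.3632  0.1135] ma
[... 1619 characters left out ...]
[ 0.4705 -0.334   0.1219]
((0.44868889451026917, -0.34922754764556885), (0.049052171409130096, 0.02440926432609558), 27.304988861083984) [[0.4212999939918518, -0.3495999872684479], [0.4325000047683716, -0.37130001187324524], [0.47609999775886536, -0.34880000352859497], [0.4648999869823456, -0.32710000872612]]
pad mid 501 mean [ 0.4379 -0.3607  0.0595] min [ 0.4103 -0.377   0.0542] max [ 0.4868 -0.3412  0.0633]
((0.44905585050582886, -0.34912368655204773), (0.08048217743635178, 0.030762160196900368), 27.28076934814453) [[0.40619999170303345, -0.3538999855518341], [0.4203000068664551, -0.38119998574256897], [0.4918999969959259, -0.3443000018596649], [0.47780001163482666, -0.31700000166893005]]
```

```bash
python3 -m inch '[{"dx":-46,"dy":-4,"rz":0.074},{"dx":-46,"dy":-4,"rz":0.074},{"dx":-46,"dy":-4,"rz":0.074},{"dx":-46,"dy":-4,"rz":0.074},{"dx":-46,"dy":-4,"rz":0.074},{"dx":-46,"dy":-4,"rz":0.074},{"dx":-46,"dy":-4,"rz":0.074},{"dx":-46,"dy":-4,"rz":0.074},{"dx":-46,"dy":-4,"rz":0.074},{"dx":-46,"dy":-4,"rz":0.074}]'
```

```text
schema error: expected keys dx, dy, dz, rx, ry, rz, hand
```

```bash
python3 -m inch '[{"dx":-46,"dy":-4,"rz":0.074},{"dx":-46,"dy":-4,"rz":0.074},{"dx":-46,"dy":-4,"rz":0.074},{"dx":-46,"dy":-4,"rz":0.074},{"dx":-46,"dy":-4,"rz":0.074},{"dx":-46,"dy":-4,"rz":0.074},{"dx":-46,"dy":-4,"rz":0.074},{"dx":-46,"dy":-4,"rz":0.074},{"dx":-46,"dy":-4,"rz":0.074},{"dx":-46,"dy":-4,"rz":0.074}]'; python3 -c "
from h import *
o=bot.observe();print(np.round(o['qpos'],3))"
```

```text
[-1.273  0.521 -0.036  1.6    0.021  1.021 -0.113]schema error: expected keys dx, dy, dz, rx, ry, rz, hand
```

All seven keys are required in every row.

```bash
python3 -m inch '[{"dx":-46,"dy":-4,"dz":0,"rx":0,"ry":0,"rz":0.074,"hand":-1},{"dx":-46,"dy":-4,"dz":0,"rx":0,"ry":0,"rz":0.074,"hand":-1},{"dx":-46,"dy":-4,"dz":0,"rx":0,"ry":0,"rz":0.074,"hand":-1},{"dx":-46,"dy":-4,"dz":0,"rx":0,"ry":0,"rz":0.074,"hand":-1},{"dx":-46,"dy":-4,"dz":0,"rx":0,"ry":0,"rz":0.074,"hand":-1},{"dx":-46,"dy":-4,"dz":0,"rx":0,"ry":0,"rz":0.074,"hand":-1},{"dx":-46,"dy":-4,"dz":0,"rx":0,"ry":0,"rz":0.074,"hand":-1},{"dx":-46,"dy":-4,"dz":0,"rx":0,"ry":0,"rz":0.074,"hand":-1},{"dx":-46,"dy":-4,"dz":0,"rx":0,"ry":0,"rz":0.074,"hand":-1},{"dx":-46,"dy":-4,"dz":0,"rx":0,"ry":0,"rz":0.074,"hand":-1}]'; python3 -c "
from h import *
o=bot.observe();print(np.round(o['qpos'],3))"
```

```text
clock: 2.35
position: [0.5442, 0.2617, 0.2089]
tool_rot: [3.141, -0.0, 2.031]
force: [1.1, 0.1, 0.1]
grip_width: 0.0855
[-0.692  0.496  0.21   1.668 -0.119  0.99   0.019]
```

```bash
python3 -m inch '[{"dx":-46,"dy":-4,"dz":0,"rx":0,"ry":0,"rz":0.09,"hand":-1},{"dx":-46,"dy":-4,"dz":0,"rx":0,"ry":0,"rz":0.09,"hand":-1},{"dx":-46,"dy":-4,"dz":0,"rx":0,"ry":0,"rz":0.09,"hand":-1},{"dx":-46,"dy":-4,"dz":0,"rx":0,"ry":0,"rz":0.09,"hand":-1},{"dx":-46,"dy":-4,"dz":0,"rx":0,"ry":0,"rz":0.09,"hand":-1},{"dx":-46,"dy":-4,"dz":0,"rx":0,"ry":0,"rz":0.09,"hand":-1},{"dx":-46,"dy":-4,"dz":0,"rx":0,"ry":0,"rz":0.09,"hand":-1},{"dx":-46,"dy":-4,"dz":0,"rx":0,"ry":0,"rz":0.09,"hand":-1},{"dx":-46,"dy":-4,"dz":0,"rx":0,"ry":0,"rz":0.09,"hand":-1},{"dx":-46,"dy":-4,"dz":0,"rx":0,"ry":0,"rz":0.09,"hand":-1}]'; cat > rel.py <<'E'
from h import *
import sys
def rel(goal,yaw):
    o=bot.observe(); Rt=Rm(o['tool_rot']); d=Rt.T@(np.array(goal)-o['position'])*1000
    Rg=R.from_euler('xyz',[np.pi,0,yaw]).as_matrix(); rv=R.from_matrix(Rt.T@Rg).as_rotvec()
    print('clock',o['clock'],'pos',np.round(o['position'],4),'rot',np.round(o['tool_rot'],3),'q',np.round(o['qpos'],2),'w',round(o['grip_width'],4),'F',np.round(o['force'],1))
    print('tool shift mm',np.round(d,1),'rotvec',np.round(rv,3))
    d2=Rg.T@(np.array(goal)-o['position'])*1000; print('shift in goal axes',np.round(d2,1))
a=[float(x) for x in sys.argv[1:]]
rel(a[:3],np.radians(a[3]))
E
python3 rel.py 0.4485 -0.348 0.2 27.3
```

```text
clock: 3.35
position: [0.5298, -0.1847, 0.2089]
tool_rot: [3.141, -0.0, 1.13]
force: [1.2, -0.2, -0.2]
grip_width: 0.0853
clock 3.35 pos [ 0.5298 -0.1847  0.2089] rot [ 3.141 -0.     1.13 ] q [-0.13  0.46  0.5   1.79 -0.26  0.95  0.04] w 0.0853 F [ 1.2 -0.2 -0.2]
tool shift mm [-182.4   -3.9    8.9] rotvec [ 0.    -0.     0.654]
shift in goal axes [-147.2  107.8    8.9]
```

```bash
python3 -m inch '[{"dx":-36.5,"dy":-1,"dz":0,"rx":0,"ry":0,"rz":0,"hand":-1},{"dx":-36.5,"dy":-1,"dz":0,"rx":0,"ry":0,"rz":0,"hand":-1},{"dx":-36.5,"dy":-1,"dz":0,"rx":0,"ry":0,"rz":0,"hand":-1},{"dx":-36.5,"dy":-1,"dz":0,"rx":0,"ry":0,"rz":0,"hand":-1},{"dx":-36.5,"dy":0,"dz":0,"rx":0,"ry":0,"rz":0,"hand":-1},{"dx":0,"dy":0,"dz":2,"rx":0,"ry":0,"rz":0.131,"hand":-1},{"dx":0,"dy":0,"dz":2,"rx":0,"ry":0,"rz":0.131,"hand":-1},{"dx":0,"dy":0,"dz":2,"rx":0,"ry":0,"rz":0.131,"hand":-1},{"dx":0,"dy":0,"dz":2,"rx":0,"ry":0,"rz":0.131,"hand":-1},{"dx":0,"dy":0,"dz":1,"rx":0,"ry":0,"rz":0.131,"hand":-1}]';python3 rel.py 0.4485 -0.348 0.073 27.3
python3 - <<'E'
from h import *
snap('wrist','wrist1'); snap('side','side1')
E
```

```text
clock: 4.35
position: [0.4495, -0.3466, 0.1997]
tool_rot: [3.142, -0.0, 0.473]
force: [-0.3, 0.4, -0.5]
grip_width: 0.0856
clock 4.35 pos [ 0.4495 -0.3466  0.1997] rot [ 3.142 -0.     0.473] q [ 0.08  0.53  0.68  1.79 -0.4   0.97 -0.17] w 0.0856 F [-0.3  0.4 -0.5]
tool shift mm [ -1.6   0.8 126.7] rotvec [ 0.    -0.    -0.003]
shift in goal axes [ -1.6   0.8 126.7]
```

View pics/wrist1.png

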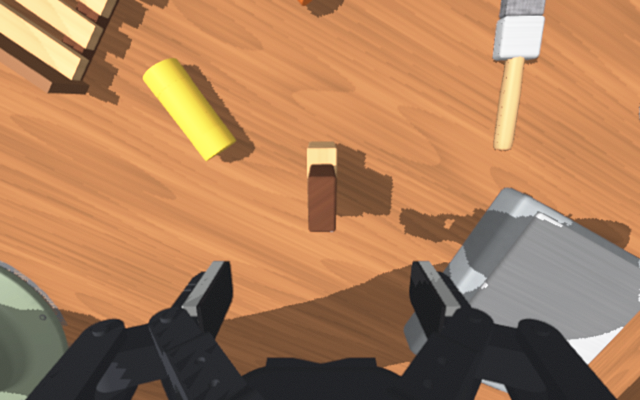

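View pics/side1.png

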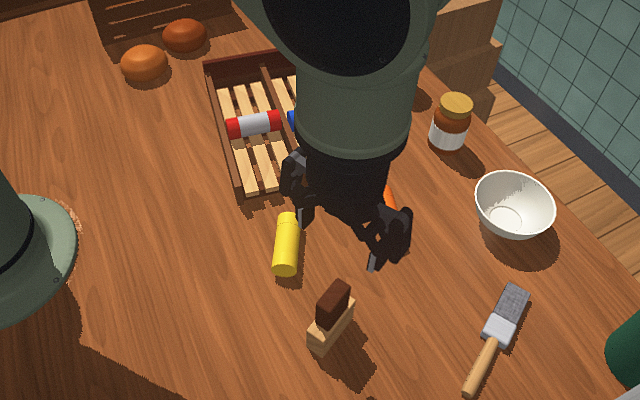

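```bash
python3 - <<'E'
from m import *
c=cal('wrist'); im,P=cloud('wrist','wrist1',c); z=P[...,2]
pm=(abs(P[...,0]-.4485)<.07)&(abs(P[...,1]+.348)<.07)
for a,b in[(.11,.135),(.053,.066)]:
    m=pm&(z>a)&(z<b); r=cv2.minAreaRect(P[m][:,:2].astype(np.float32)); print(r,m.sum(),np.nanmedian(z[m]))
top=cal('top'); im,P=cloud('top','top0',top); z=P[...,2]
d=np.hypot(P[...,0]-.4485,P[...,1]+.348)
for h in(.02,.05,.1):
    m=(z>h)&(d>.06)&(d<.35)&(P[...,1]<-.3); 
    if m.any(): i=np.argmin(np.where(m,d,9)); print(h,d.flat[i],P.reshape(-1,3)[i])
o=bot.observe();yaw=o['tool_rot'][2]
u=np.array([np.sin(yaw),-np.cos(yaw)])
m=(z>.03)&(P[...,1]<-.38)&(P[...,1]>-.7)&(P[...,0]<.6)
rel=P[m][:,:2]-np.array([.4485,-.348]); al=rel@u; pe=rel@np.array([np.cos(yaw),np.sin(yaw)])
k=abs(pe)<.05; print('tray nearest along jaws',al[k].min(),'heights',np.nanmax(z[m]))
E
```

```text
((0.44833025336265564, -0.34815672039985657), (0.04932340979576111, 0.02338450960814953), 27.98463249206543) 1612 0.11907042281251459
((0.45896080136299133, -0.34320852160453796), (0.05633363127708435, 0.029675045982003212), 26.475372314453125) 587 0.059018668027027654
0.02 0.19948762349388835 [ 0.45579511 -0.54735419  0.02003522]
0.05 0.2024618961842238 [ 0.45906308 -0.55018615  0.05070314]
tray nearest along jaws 0.19872852613545644 heights 0.06861931048579151
```

```bash
python3 -m inch '[{"dx":-1.5,"dy":0.5,"dz":25,"rx":0,"ry":0,"rz":0,"hand":-1},{"dx":0,"dy":0,"dz":25,"rx":0,"ry":0,"rz":0,"hand":-1},{"dx":0,"dy":0,"dz":25,"rx":0,"ry":0,"rz":0,"hand":-1},{"dx":0,"dy":0,"dz":25,"rx":0,"ry":0,"rz":0,"hand":-1},{"dx":0,"dy":0,"dz":20,"rx":0,"ry":0,"rz":0,"hand":-1},{"dx":0,"dy":0,"dz":6.5,"rx":0,"ry":0,"rz":0,"hand":-1},{"dx":0,"dy":0,"dz":0,"rx":0,"ry":0,"rz":0,"hand":-1},{"dx":0,"dy":0,"dz":0,"rx":0,"ry":0,"rz":0,"hand":-1}]';python3 rel.py 0.4485 -0.348 0.073 27.5
```

```text
clock: 5.25
position: [0.4488, -0.3481, 0.0742]
tool_rot: [3.141, -0.001, 0.48]
force: [-0.3, -0.5, 0.3]
grip_width: 0.0852
clock 5.25 pos [ 0.4488 -0.3481  0.0742] rot [ 3.141e+00 -1.000e-03  4.800e-01] q [ 0.18  0.69  0.55  1.88 -0.53  0.72 -0.05] w 0.0852 F [-0.3 -0.5  0.3]
tool shift mm [-0.2 -0.2  1.2] rotvec [ 0.001 -0.001  0.   ]
shift in goal axes [-0.2 -0.2  1.2]
```

```bash
python3 -m inch '[{"dx":0,"dy":0,"dz":0,"rx":0,"ry":0,"rz":0,"hand":0},{"dx":0,"dy":0,"dz":0,"rx":0,"ry":0,"rz":0,"hand":0.4},{"dx":0,"dy":0,"dz":0,"rx":0,"ry":0,"rz":0,"hand":0.6},{"dx":0,"dy":0,"dz":0,"rx":0,"ry":0,"rz":0,"hand":1},{"dx":0,"dy":0,"dz":0,"rx":0,"ry":0,"rz":0,"hand":1},{"dx":0,"dy":0,"dz":0,"rx":0,"ry":0,"rz":0,"hand":1},{"dx":0,"dy":0,"dz":0,"rx":0,"ry":0,"rz":0,"hand":1},{"dx":0,"dy":0,"dz":0,"rx":0,"ry":0,"rz":0,"hand":1}]' 50;python3 rel.py 0.4485 -0.348 0.073 27.5
```

```text
clock: 6.05
position: [0.4486, -0.3479, 0.0736]
tool_rot: [3.141, -0.0, 0.479]
force: [0.1, -0.1, 5.5]
grip_width: 0.023
clock 6.05 pos [ 0.4486 -0.3479  0.0736] rot [ 3.141 -0.     0.479] q [ 0.18  0.69  0.55  1.88 -0.53  0.72 -0.05] w 0.023 F [ 0.1 -0.1  5.5]
tool shift mm [-0.2  0.   0.6] rotvec [ 0.001 -0.    -0.001]
shift in goal axes [-0.2  0.   0.6]
```

```bash
python3 -m inch '[{"dx":0,"dy":0,"dz":-10,"rx":0,"ry":0,"rz":0,"hand":1},{"dx":0,"dy":0,"dz":-20,"rx":0,"ry":0,"rz":0,"hand":1},{"dx":0,"dy":0,"dz":-25,"rx":0,"ry":0,"rz":0,"hand":1},{"dx":0,"dy":0,"dz":-25,"rx":0,"ry":0,"rz":0,"hand":1},{"dx":0,"dy":0,"dz":-20,"rx":0,"ry":0,"rz":0.1055,"hand":1},{"dx":0,"dy":0,"dz":-7,"rx":0,"ry":0,"rz":0.1055,"hand":1},{"dx":0,"dy":0,"dz":0,"rx":0,"ry":0,"rz":0.1055,"hand":1},{"dx":0,"dy":0,"dz":0,"rx":0,"ry":0,"rz":0.1055,"hand":1},{"dx":0,"dy":0,"dz":0,"rx":0,"ry":0,"rz":0.1055,"hand":1},{"dx":0,"dy":0,"dz":0,"rx":0,"ry":0,"rz":0.1055,"hand":1}]' ;python3 rel.py 0.600 -0.0306 0.18 -8.85
python3 - <<'E'
from h import *
snap('side','side2');snap('top','top2')
E
```

```text
clock: 7.05
position: [0.4483, -0.3476, 0.1809]
tool_rot: [-3.141, -0.0, -0.159]
force: [-0.3, -0.2, -1.9]
grip_width: 0.0231
clock 7.05 pos [ 0.4483 -0.3476  0.1809] rot [-3.141 -0.    -0.159] q [-0.01  0.61  0.84  1.81 -0.55  0.97 -0.66] w 0.0231 F [-0.3 -0.2 -1.9]
tool shift mm [  99.7 -336.9    1. ] rotvec [-0.    -0.    -0.004]
shift in goal axes [ 101.1 -336.5    0.9]
```

View pics/side2.png

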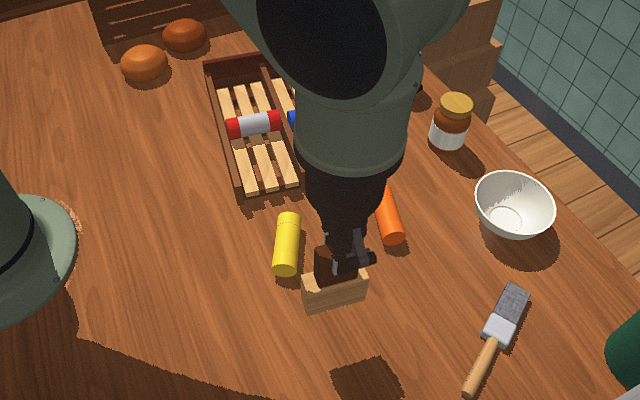

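The paddle is held upright in the gripper at about (335,285), clear of the yellow and orange tins.

```bash
python3 -m inch '[{"dx":8,"dy":-26,"dz":0,"rx":0,"ry":0,"rz":-0.004,"hand":1},{"dx":12,"dy":-40,"dz":0,"rx":0,"ry":0,"rz":0,"hand":1},{"dx":12,"dy":-40,"dz":0,"rx":0,"ry":0,"rz":0,"hand":1},{"dx":12,"dy":-40,"dz":0,"rx":0,"ry":0,"rz":0,"hand":1},{"dx":12,"dy":-40,"dz":0,"rx":0,"ry":0,"rz":0,"hand":1},{"dx":12,"dy":-40,"dz":0,"rx":0,"ry":0,"rz":0,"hand":1},{"dx":12,"dy":-40,"dz":0,"rx":0,"ry":0,"rz":0,"hand":1},{"dx":12,"dy":-40,"dz":0,"rx":0,"ry":0,"rz":0,"hand":1},{"dx":9,"dy":-30,"dz":0,"rx":0,"ry":0,"rz":0,"hand":1},{"dx":0,"dy":0,"dz":0,"rx":0,"ry":0,"rz":0,"hand":1}]' ;python3 rel.py 0.600 -0.0306 0.11 -8.85
python3 - <<'E'
from h import *
snap('side','side3');snap('top','top3');snap('wrist','wrist3')
E
```

```text
clock: 8.15
position: [0.6, -0.0258, 0.1799]
tool_rot: [-3.14, 0.0, -0.141]
force: [-0.5, -0.8, -2.3]
grip_width: 0.0233
clock 8.15 pos [ 0.6    -0.0258  0.1799] rot [-3.14   0.    -0.141] q [-0.6   0.68  0.86  1.73 -0.6   1.02 -1.23] w 0.0233 F [-0.5 -0.8 -2.3]
tool shift mm [ 0.7  4.9 69.9] rotvec [-0.001  0.     0.014]
shift in goal axes [ 0.7  4.8 69.9]
```

View pics/side3.png

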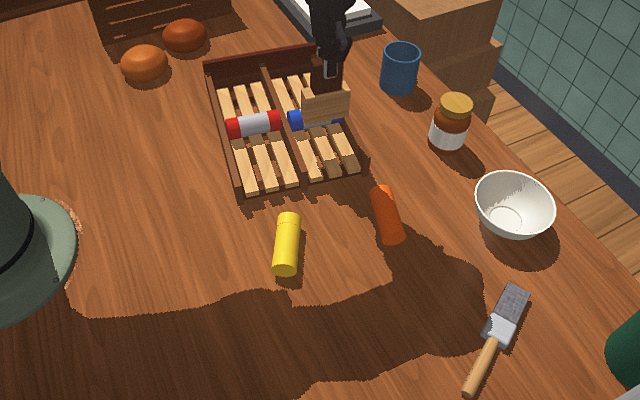

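View pics/wrist3.png

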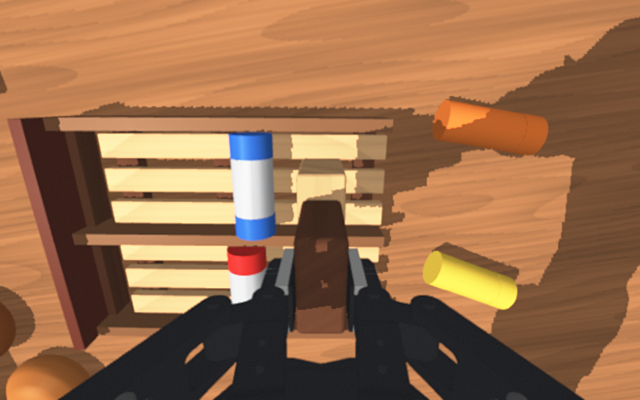

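View pics/top3.png

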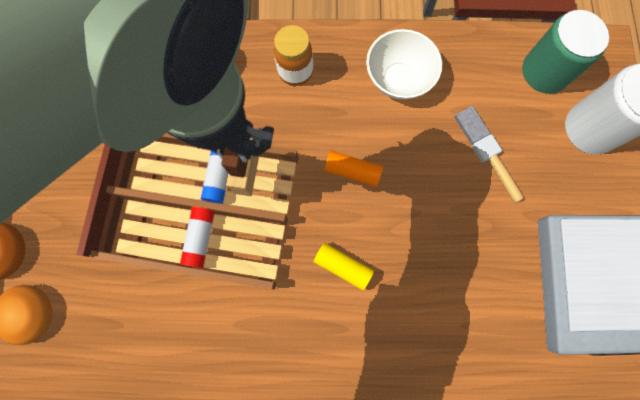

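In the wrist view the blade (about (321,190)) sits just on the open-end side of the blue tin (about (253,185)), between the lane's rails. I'll check the clearances in rack coordinates.

```bash
cat > mon.py <<'E'
from m import *
import sys
yaw=np.radians(-8.85); X=np.array([np.cos(yaw),np.sin(yaw)]); Y=np.array([-X[1],X[0]]); O=np.array([.5587,.0820])
def mon(fn,n='wrist'):
    o=bot.observe(); c,im,d=snap(n,fn); im,P=cloud(n,fn,c); z=P[...,2]
    rx=(P[...,:2]-O)@X*1e3; ry=(P[...,:2]-O)@Y*1e3
    hsv=cv2.cvtColor(im,cv2.COLOR_RGB2HSV); H,S,V=[hsv[...,i].astype(int) for i in range(3)]
    near=(abs(rx)<130)&(abs(ry)<190)
    for nm,m in(('blue',near&(H>105)&(H<130)&(S>150)&(z>.03)&(z<.09)),('red',near&((H<4)|(H>176))&(S>180)&(V>100)&(z>.03)&(z<.09))):
        if m.sum()>20:
            t=m&(z>np.nanpercentile(z[m],97)-.0015)
            print(nm,m.sum(),'x %.0f..%.0f y %.1f..%.1f ztop %.1f  y at top %.1f'%(*np.percentile(rx[m],[2,98]),*np.percentile(ry[m],[2,98]),np.percentile(z[m],97)*1e3,np.median(ry[t])))
    p=o['position']; print('clock',o['clock'],'TCP rack x %.1f y %.1f z %.1f'%((p[:2]-O)@X*1e3,(p[:2]-O)@Y*1e3,p[2]*1e3),'yaw',round(np.degrees(o['tool_rot'][2]),2),'F',np.round(o['force'],1))
    return im,P,rx,ry,H,S,V
if __name__=='__main__': mon(sys.argv[1],sys.argv[2] if len(sys.argv)>2 else 'wrist')
E
python3 - <<'E'
from mon import *
im,P,rx,ry,H,S,V=mon('wrist4'); z=P[...,2]*1e3
def rep(n,m): print(n,m.sum(),'x',np.round(np.percentile(rx[m],[2,50,98]),1),'y',np.round(np.percentile(ry[m],[2,50,98]),1),'z',np.round(np.percentile(z[m],[2,50,98]),1))
m=(abs(ry+103)<25)&(z>145)&(z<175)&(V>150)&(S<140); rep('blade top',m)
sl=(z>26)&(z<34)&(V>150)&(S<150)&(rx>-10); rep('slats',sl)
r=(z>46)&(z<58)&(rx>90)&(rx<140)&(abs(ry)<180)&(V<160); rep('far rail',r)
r=(z>46)&(z<58)&(abs(rx)<25)&(abs(ry)<180)&(V<160); rep('mid rail',r)
q=np.stack([rx[r],ry[r]],-1); print(cv2.fitLine(q.astype(np.float32),cv2.DIST_HUBER,0,.01,.01).ravel())
E
```

```text
blue 1810 x 10..109 y -58.6..-23.7 ztop 70.2  y at top -39.0
red 951 x -29..-9 y -46.8..-11.6 ztop 70.1  y at top -27.5
clock 8.3 TCP rack x 56.6 y -106.0 z 180.5 yaw -8.52 F [ 0.5 -0.3 -1.6]
blade top 1392 x [72.7 87.6 95.5] y [-121.3 -106.4  -92.3] z [164.2 166.2 167.6]
slats 13723 x [ 12.3  64.8 105.3] y [-167.4   13.4  116.7] z [27.7 29.4 30.9]
far rail 1030 x [ 91.5 112.7 123.6] y [-169.3  141.   156. ] z [46.6 51.6 57.6]
mid rail 1381 x [-22.7   4.9  22.4] y [-161.8   77.7  156.2] z [46.3 51.  57.6]
[ 3.9812978e-03 -9.9999207e-01  4.2813616e+00  3.0732859e+01]
```

```bash
python3 -m inch '[{"dx":2,"dy":3,"dz":10,"rx":0,"ry":0,"rz":0.006,"hand":1},{"dx":0,"dy":0,"dz":15,"rx":0,"ry":0,"rz":0,"hand":1},{"dx":0,"dy":0,"dz":15,"rx":0,"ry":0,"rz":0,"hand":1},{"dx":0,"dy":0,"dz":15,"rx":0,"ry":0,"rz":0,"hand":1},{"dx":0,"dy":0,"dz":10,"rx":0,"ry":0,"rz":0,"hand":1},{"dx":0,"dy":0,"dz":5,"rx":0,"ry":0,"rz":0,"hand":1},{"dx":0,"dy":0,"dz":0,"rx":0,"ry":0,"rz":0,"hand":1}]'; python3 mon.py wrist5
```

```text
clock: 9.05
position: [0.5999, -0.034, 0.1096]
tool_rot: [3.141, 0.001, -0.156]
force: [0.3, -0.6, -2.3]
grip_width: 0.0232
blue 3162 x 10..109 y -58.8..-23.7 ztop 70.2  y at top -39.6
red 714 x -105..-9 y -47.2..-10.7 ztop 69.7  y at top -24.8
clock 9.05 TCP rack x 58.6 y -108.3 z 109.6 yaw -8.96 F [ 0.3 -0.6 -2.3]
```

View pics/wrist5.png

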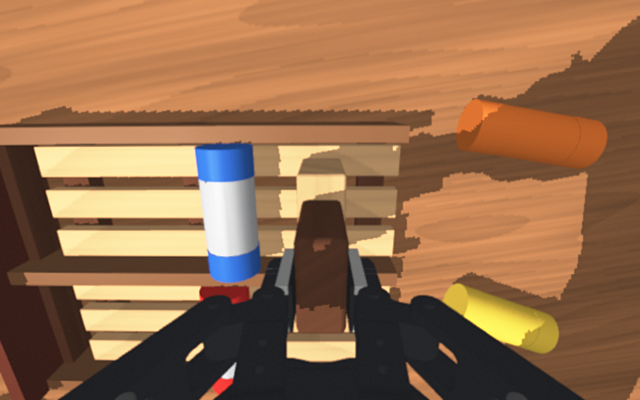

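```bash
python3 -m inch '[{"dx":0,"dy":-4,"dz":0,"rx":0,"ry":0,"rz":0,"hand":1},{"dx":0,"dy":-5,"dz":0,"rx":0,"ry":0,"rz":0,"hand":1},{"dx":0,"dy":-5,"dz":0,"rx":0,"ry":0,"rz":0,"hand":1},{"dx":0,"dy":-5,"dz":0,"rx":0,"ry":0,"rz":0,"hand":1},{"dx":0,"dy":-4,"dz":0,"rx":0,"ry":0,"rz":0,"hand":1},{"dx":0,"dy":-3,"dz":0,"rx":0,"ry":0,"rz":0,"hand":1},{"dx":0,"dy":-3,"dz":0,"rx":0,"ry":0,"rz":0,"hand":1},{"dx":0,"dy":-3,"dz":0,"rx":0,"ry":0,"rz":0,"hand":1},{"dx":0,"dy":-3,"dz":0,"rx":0,"ry":0,"rz":0,"hand":1},{"dx":0,"dy":-3,"dz":0,"rx":0,"ry":0,"rz":0,"hand":1}]'; python3 mon.py wrist6
```

```text
clock: 10.1
position: [0.6061, 0.0037, 0.1103]
tool_rot: [3.141, -0.0, -0.156]
force: [-0.4, 0.0, -3.3]
grip_width: 0.0233
blue 2162 x 13..109 y -54.4..-19.3 ztop 70.2  y at top -35.6
red 85 x -11..-8 y -18.1..-9.2 ztop 64.2  y at top -13.7
clock 10.1 TCP rack x 58.9 y -70.1 z 110.3 yaw -8.96 F [-0.4  0.  -3.3]
```

View pics/wrist6.png

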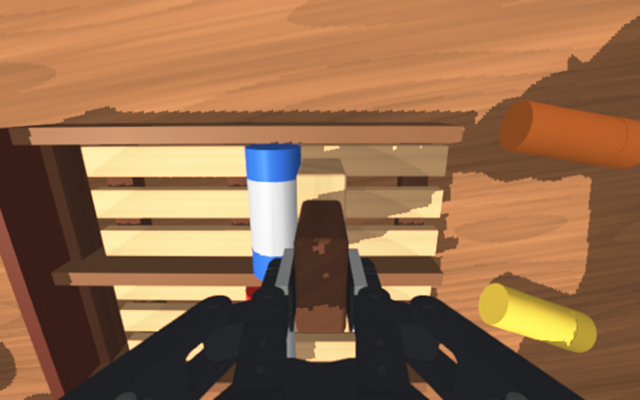

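The blade is against the tin, with its face at about y -55 and the tin's axis at about -36 mm. I'll keep pushing slowly.

```bash
python3 -m inch '[{"dx":0,"dy":-3,"dz":0,"rx":0,"ry":0,"rz":0,"hand":1},{"dx":0,"dy":-4,"dz":0,"rx":0,"ry":0,"rz":0,"hand":1},{"dx":0,"dy":-4,"dz":0,"rx":0,"ry":0,"rz":0,"hand":1},{"dx":0,"dy":-5,"dz":0,"rx":0,"ry":0,"rz":0,"hand":1},{"dx":0,"dy":-5,"dz":0,"rx":0,"ry":0,"rz":0,"hand":1},{"dx":0,"dy":-5,"dz":0,"rx":0,"ry":0,"rz":0,"hand":1},{"dx":0,"dy":-5,"dz":0,"rx":0,"ry":0,"rz":0,"hand":1},{"dx":0,"dy":-5,"dz":0,"rx":0,"ry":0,"rz":0,"hand":1},{"dx":0,"dy":-5,"dz":0,"rx":0,"ry":0,"rz":0,"hand":1},{"dx":0,"dy":-5,"dz":0,"rx":0,"ry":0,"rz":0,"hand":1}]'; python3 mon.py wrist7
```

```text
clock: 11.15
position: [0.6133, 0.0494, 0.1103]
tool_rot: [3.142, 0.0, -0.156]
force: [0.3, 0.1, -2.5]
grip_width: 0.0229
blue 2140 x 14..109 y -8.3..26.8 ztop 70.2  y at top 10.4
clock 11.15 TCP rack x 59.0 y -23.8 z 110.3 yaw -8.95 F [ 0.3  0.1 -2.5]
```

View pics/wrist7.png

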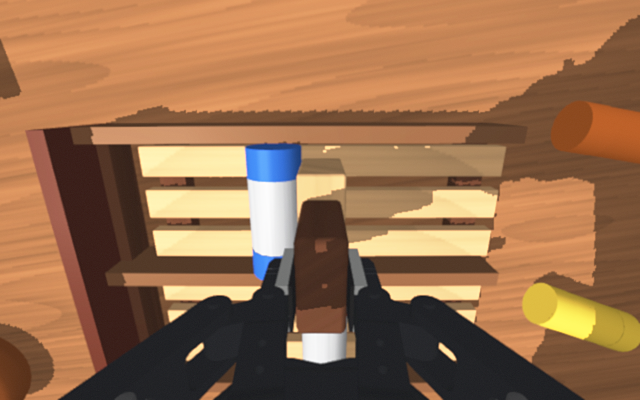

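The tin is rolling straight against the blade, now at y of about +10.

```bash
python3 -m inch '[{"dx":0,"dy":-5,"dz":0,"rx":0,"ry":0,"rz":0,"hand":1},{"dx":0,"dy":-5,"dz":0,"rx":0,"ry":0,"rz":0,"hand":1},{"dx":0,"dy":-5,"dz":0,"rx":0,"ry":0,"rz":0,"hand":1},{"dx":0,"dy":-5,"dz":0,"rx":0,"ry":0,"rz":0,"hand":1},{"dx":0,"dy":-5,"dz":0,"rx":0,"ry":0,"rz":0,"hand":1},{"dx":0,"dy":-5,"dz":0,"rx":0,"ry":0,"rz":0,"hand":1},{"dx":0,"dy":-5,"dz":0,"rx":0,"ry":0,"rz":0,"hand":1},{"dx":0,"dy":-5,"dz":0,"rx":0,"ry":0,"rz":0,"hand":1},{"dx":0,"dy":-5,"dz":0,"rx":0,"ry":0,"rz":0,"hand":1},{"dx":0,"dy":-5,"dz":0,"rx":0,"ry":0,"rz":0,"hand":1}]'; python3 mon.py wrist8
```

```text
clock: 12.2
position: [0.6211, 0.0988, 0.1103]
tool_rot: [3.142, 0.0, -0.156]
force: [-0.2, -0.2, -2.4]
grip_width: 0.0228
blue 1998 x 14..109 y 41.7..76.8 ztop 70.2  y at top 58.9
red 263 x -14..-9 y -45.8..-29.0 ztop 66.8  y at top -36.2
clock 12.2 TCP rack x 59.1 y 26.2 z 110.3 yaw -8.95 F [-0.2 -0.2 -2.4]
```

```bash
python3 -m inch '[{"dx":0,"dy":-5,"dz":0,"rx":0,"ry":0,"rz":0,"hand":1},{"dx":0,"dy":-5,"dz":0,"rx":0,"ry":0,"rz":0,"hand":1},{"dx":0,"dy":-5,"dz":0,"rx":0,"ry":0,"rz":0,"hand":1},{"dx":0,"dy":-5,"dz":0,"rx":0,"ry":0,"rz":0,"hand":1},{"dx":0,"dy":-5,"dz":0,"rx":0,"ry":0,"rz":0,"hand":1},{"dx":0,"dy":-5,"dz":0,"rx":0,"ry":0,"rz":0,"hand":1},{"dx":0,"dy":-5,"dz":0,"rx":0,"ry":0,"rz":0,"hand":1},{"dx":0,"dy":-4,"dz":0,"rx":0,"ry":0,"rz":0,"hand":1},{"dx":0,"dy":-4,"dz":0,"rx":0,"ry":0,"rz":0,"hand":1},{"dx":0,"dy":-4,"dz":0,"rx":0,"ry":0,"rz":0,"hand":1}]'; python3 mon.py wrist9
```

```text
clock: 13.25
position: [0.6284, 0.1451, 0.1103]
tool_rot: [3.142, 0.0, -0.156]
force: [-0.7, 0.1, -1.9]
grip_width: 0.023
blue 2039 x 14..109 y 88.6..124.5 ztop 70.1  y at top 106.0
red 1080 x -107..-9 y -43.6..-7.7 ztop 69.7  y at top -27.3
clock 13.25 TCP rack x 59.1 y 73.1 z 110.3 yaw -8.96 F [-0.7  0.1 -1.9]
```

View pics/wrist9.png

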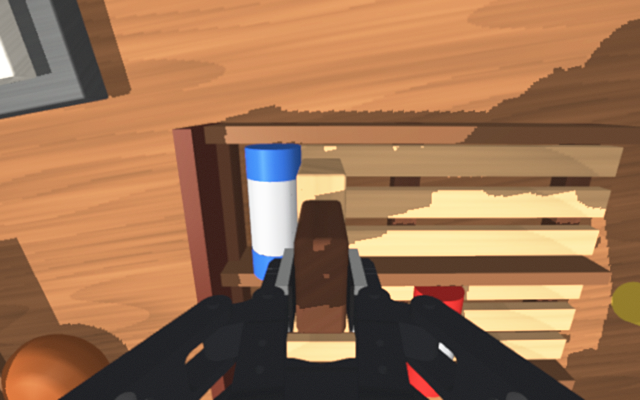

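```bash
python3 -m inch '[{"dx":0,"dy":-3,"dz":0,"rx":0,"ry":0,"rz":0,"hand":1},{"dx":0,"dy":-3,"dz":0,"rx":0,"ry":0,"rz":0,"hand":1},{"dx":0,"dy":-3,"dz":0,"rx":0,"ry":0,"rz":0,"hand":1},{"dx":0,"dy":-3,"dz":0,"rx":0,"ry":0,"rz":0,"hand":1},{"dx":0,"dy":-3,"dz":0,"rx":0,"ry":0,"rz":0,"hand":1},{"dx":0,"dy":-3,"dz":0,"rx":0,"ry":0,"rz":0,"hand":1},{"dx":0,"dy":-3,"dz":0,"rx":0,"ry":0,"rz":0,"hand":1},{"dx":0,"dy":-1,"dz":0,"rx":0,"ry":0,"rz":0,"hand":1},{"dx":0,"dy":0,"dz":0,"rx":0,"ry":0,"rz":0,"hand":1},{"dx":0,"dy":0,"dz":0,"rx":0,"ry":0,"rz":0,"hand":1}]'; python3 mon.py wrist10
```

```text
clock: 14.3
position: [0.6318, 0.1664, 0.1103]
tool_rot: [3.141, -0.0, -0.156]
force: [0.1, 0.2, -1.7]
grip_width: 0.0233
blue 2190 x 12..109 y 114.1..150.2 ztop 66.1  y at top 133.3
red 1328 x -28..-9 y -42.7..-7.9 ztop 69.9  y at top -27.6
clock 14.3 TCP rack x 59.2 y 94.6 z 110.3 yaw -8.96 F [ 0.1  0.2 -1.7]
```

View pics/wrist10.png

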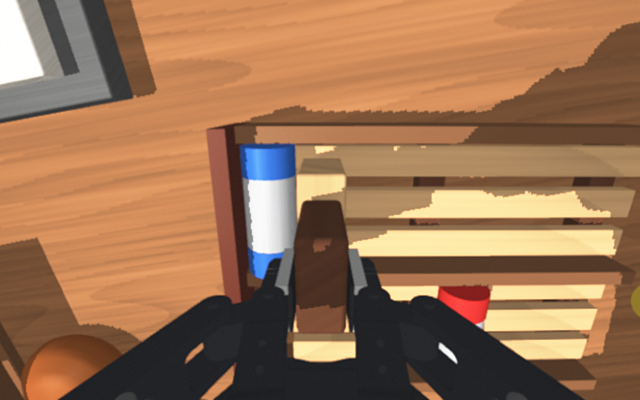

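The tin's top dropped from 70 to 66 mm and its axis is at y of about 134 mm, so it has seated in the gap at home. Next I'll back off, lift, and take the paddle back.

```bash
python3 -m inch '[{"dx":0,"dy":4,"dz":0,"rx":0,"ry":0,"rz":0,"hand":1},{"dx":0,"dy":8,"dz":0,"rx":0,"ry":0,"rz":0,"hand":1},{"dx":0,"dy":12,"dz":0,"rx":0,"ry":0,"rz":0,"hand":1},{"dx":0,"dy":12,"dz":-5,"rx":0,"ry":0,"rz":0,"hand":1},{"dx":0,"dy":8,"dz":-15,"rx":0,"ry":0,"rz":0,"hand":1},{"dx":0,"dy":0,"dz":-20,"rx":0,"ry":0,"rz":0,"hand":1},{"dx":0,"dy":0,"dz":-20,"rx":0,"ry":0,"rz":0,"hand":1},{"dx":0,"dy":0,"dz":-20,"rx":0,"ry":0,"rz":0,"hand":1},{"dx":0,"dy":0,"dz":0,"rx":0,"ry":0,"rz":0,"hand":1}]'; python3 mon.py wrist11; python3 rel.py 0.4485 -0.348 0.19 27.5
```

```text
clock: 15.25
position: [0.6262, 0.1223, 0.1939]
tool_rot: [-3.14, -0.004, -0.157]
force: [0.3, 0.3, -1.7]
grip_width: 0.0229
blue 1620 x 11..110 y 113.6..149.5 ztop 66.1  y at top 132.8
red 863 x -29..-8 y -43.8..-8.0 ztop 70.0  y at top -27.2
clock 15.25 TCP rack x 60.5 y 50.2 z 193.9 yaw -8.99 F [ 0.3  0.3 -1.7]
clock 15.3 pos [0.6255 0.1226 0.1921] rot [-3.14e+00 -2.00e-03 -1.57e-01] q [-0.81  0.73  0.88  1.61 -0.62  1.09 -1.49] w 0.0227 F [-0.1 -0.6 -1.9]
tool shift mm [-101.4  492.4    1.3] rotvec [-0.001 -0.003 -0.637]
shift in goal axes [-374.3  335.7    2.1]
```

View pics/wrist11.png

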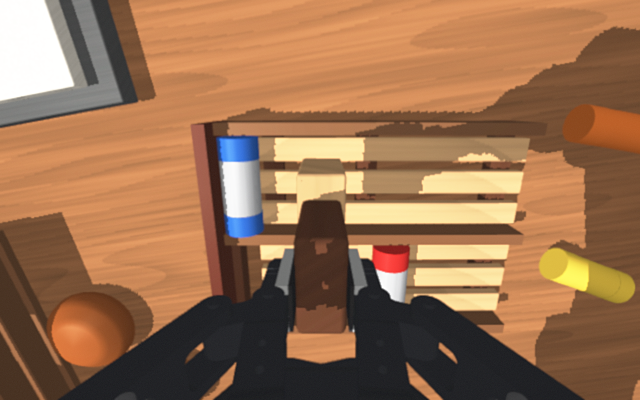

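The blue tin stayed in the gap at about (240,187), and the red tin is unmoved at y of about -26. Next is carrying the paddle back to its spot.

```bash
python3 -m inch '[{"dx":-6,"dy":29,"dz":0,"rx":0,"ry":0,"rz":0,"hand":1},{"dx":-8.5,"dy":41,"dz":0,"rx":0,"ry":0,"rz":0,"hand":1},{"dx":-8.5,"dy":41,"dz":0,"rx":0,"ry":0,"rz":0,"hand":1},{"dx":-8.5,"dy":41,"dz":0,"rx":0,"ry":0,"rz":0,"hand":1},{"dx":-8.5,"dy":41,"dz":0,"rx":0,"ry":0,"rz":0,"hand":1},{"dx":-8.5,"dy":41,"dz":0,"rx":0,"ry":0,"rz":0,"hand":1},{"dx":-8.5,"dy":41,"dz":0,"rx":0,"ry":0,"rz":0,"hand":1},{"dx":-8.5,"dy":41,"dz":0,"rx":0,"ry":0,"rz":0,"hand":1},{"dx":-8.5,"dy":41,"dz":0,"rx":0,"ry":0,"rz":0,"hand":1},{"dx":-8.5,"dy":41,"dz":0,"rx":0,"ry":0,"rz":0,"hand":1}]' | head -3; python3 -m inch '[{"dx":-8.5,"dy":41,"dz":0,"rx":0,"ry":0,"rz":0,"hand":1},{"dx":-8.5,"dy":41,"dz":0,"rx":0,"ry":0,"rz":0,"hand":1},{"dx":0,"dy":12,"dz":0,"rx":0,"ry":0,"rz":-0.107,"hand":1},{"dx":0,"dy":0,"dz":0,"rx":0,"ry":0,"rz":-0.107,"hand":1},{"dx":0,"dy":0,"dz":0,"rx":0,"ry":0,"rz":-0.107,"hand":1},{"dx":0,"dy":0,"dz":0,"rx":0,"ry":0,"rz":-0.107,"hand":1},{"dx":0,"dy":0,"dz":0,"rx":0,"ry":0,"rz":-0.107,"hand":1},{"dx":0,"dy":0,"dz":0,"rx":0,"ry":0,"rz":-0.102,"hand":1},{"dx":0,"dy":0,"dz":0,"rx":0,"ry":0,"rz":0,"hand":1}]'; python3 rel.py 0.4485 -0.348 0.0735 27.5; python3 -c "
from h import *
snap('side','side12')"
```

```text
clock: 16.3
position: [0.4803, -0.2586, 0.1901]
tool_rot: [-3.141, 0.0, -0.156]
clock: 17.2
position: [0.4496, -0.3474, 0.1901]
tool_rot: [-3.141, -0.0, 0.482]
force: [-0.5, 0.9, -2.0]
grip_width: 0.0229
clock 17.2 pos [ 0.4496 -0.3474  0.1901] rot [-3.141 -0.     0.482] q [ 0.09  0.54  0.68  1.8  -0.41  0.95 -0.15] w 0.0229 F [-0.5  0.9 -2. ]
tool shift mm [-1.200e+00  1.000e-01  1.166e+02] rotvec [-0.001 -0.     0.002]
shift in goal axes [ -1.2   0.  116.6]
```

View pics/side12.png

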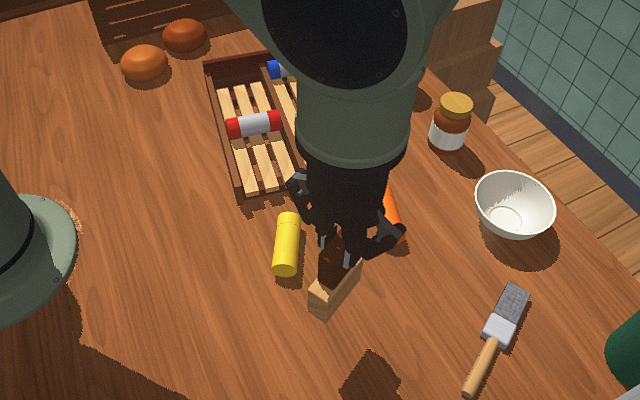

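The paddle is upright over the clear bench near (335,285). I'll lower it quickly at first, then slowly.

```bash
python3 -m inch '[{"dx":-1,"dy":0,"dz":10,"rx":0,"ry":0,"rz":0,"hand":1},{"dx":0,"dy":0,"dz":20,"rx":0,"ry":0,"rz":0,"hand":1},{"dx":0,"dy":0,"dz":25,"rx":0,"ry":0,"rz":0,"hand":1},{"dx":0,"dy":0,"dz":25,"rx":0,"ry":0,"rz":0,"hand":1},{"dx":0,"dy":0,"dz":20,"rx":0,"ry":0,"rz":0,"hand":1},{"dx":0,"dy":0,"dz":10,"rx":0,"ry":0,"rz":0,"hand":1},{"dx":0,"dy":0,"dz":4,"rx":0,"ry":0,"rz":0,"hand":1},{"dx":0,"dy":0,"dz":0,"rx":0,"ry":0,"rz":0,"hand":1},{"dx":0,"dy":0,"dz":0,"rx":0,"ry":0,"rz":0,"hand":1}]'
```

```text
clock: 18.15
position: [0.4495, -0.3482, 0.077]
tool_rot: [3.141, -0.0, 0.48]
force: [-0.5, -0.8, -1.5]
grip_width: 0.0229
```

```bash
python3 -m inch '[{"dx":0,"dy":0,"dz":1,"rx":0,"ry":0,"rz":0,"hand":1},{"dx":0,"dy":0,"dz":1,"rx":0,"ry":0,"rz":0,"hand":1},{"dx":0,"dy":0,"dz":0,"rx":0,"ry":0,"rz":0,"hand":1},{"dx":0,"dy":0,"dz":0,"rx":0,"ry":0,"rz":0,"hand":1}]'; python3 -m inch '[{"dx":0,"dy":0,"dz":1,"rx":0,"ry":0,"rz":0,"hand":1},{"dx":0,"dy":0,"dz":0,"rx":0,"ry":0,"rz":0,"hand":1},{"dx":0,"dy":0,"dz":0,"rx":0,"ry":0,"rz":0,"hand":1}]'
```

```text
clock: 18.55
position: [0.4493, -0.3479, 0.0745]
tool_rot: [3.141, -0.0, 0.481]
force: [-0.4, 0.6, -1.4]
grip_width: 0.0232
clock: 18.85
position: [0.4494, -0.3481, 0.0737]
tool_rot: [3.141, -0.0, 0.481]
force: [-0.2, 0.6, 5.1]
grip_width: 0.0228
```

Force is up 5 N, so the paddle is on the bench. Now I'll open.

```bash
python3 -m inch '[{"dx":0,"dy":0,"dz":0,"rx":0,"ry":0,"rz":0,"hand":0.3},{"dx":0,"dy":0,"dz":0,"rx":0,"ry":0,"rz":0,"hand":0},{"dx":0,"dy":0,"dz":0,"rx":0,"ry":0,"rz":0,"hand":-0.4},{"dx":0,"dy":0,"dz":0,"rx":0,"ry":0,"rz":0,"hand":-1},{"dx":0,"dy":0,"dz":0,"rx":0,"ry":0,"rz":0,"hand":-1},{"dx":0,"dy":0,"dz":0,"rx":0,"ry":0,"rz":0,"hand":-1},{"dx":0,"dy":0,"dz":0,"rx":0,"ry":0,"rz":0,"hand":-1},{"dx":0,"dy":0,"dz":0,"rx":0,"ry":0,"rz":0,"hand":-1}]'; python3 -c "
from h import *
snap('wrist','wrist13');snap('side','side13')"
```

```text
clock: 19.65
position: [0.4492, -0.3479, 0.0733]
tool_rot: [-3.142, 0.0, 0.481]
force: [-0.0, -0.3, -0.2]
grip_width: 0.0856
```

View pics/wrist13.png

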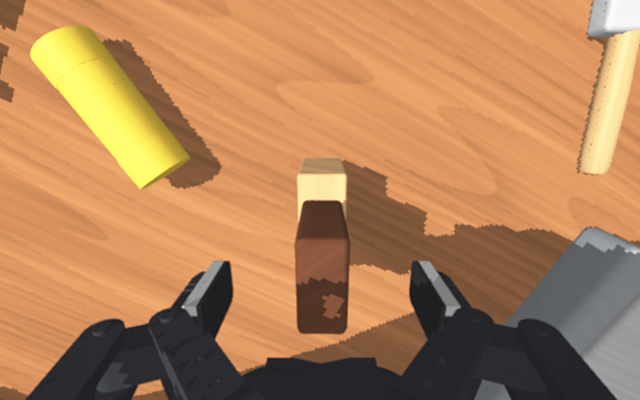

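The paddle (about (322,260)) stands free and centred between the open fingers. I'll rise straight up, then swing clear for the final check.

```bash
python3 -m inch '[{"dx":0,"dy":0,"dz":-10,"rx":0,"ry":0,"rz":0,"hand":-1},{"dx":0,"dy":0,"dz":-25,"rx":0,"ry":0,"rz":0,"hand":-1},{"dx":0,"dy":0,"dz":-30,"rx":0,"ry":0,"rz":0,"hand":-1},{"dx":0,"dy":0,"dz":-30,"rx":0,"ry":0,"rz":0,"hand":-1},{"dx":0,"dy":0,"dz":-30,"rx":0,"ry":0,"rz":0,"hand":-1},{"dx":0,"dy":0,"dz":-25,"rx":0,"ry":0,"rz":0,"hand":-1},{"dx":-20,"dy":10,"dz":-10,"rx":0,"ry":0,"rz":0,"hand":-1},{"dx":-25,"dy":15,"dz":0,"rx":0,"ry":0,"rz":0,"hand":-1},{"dx":-25,"dy":15,"dz":0,"rx":0,"ry":0,"rz":0,"hand":-1},{"dx":0,"dy":0,"dz":0,"rx":0,"ry":0,"rz":0,"hand":-1}]'; python3 mon.py top14 top; python3 mon.py side14 side; python3 - <<'E'
from m import *
for n in('top','side'):
    im,P=cloud(n,n+'14',cal(n)); z=P[...,2]
    m=(abs(P[...,0]-.449)<.06)&(abs(P[...,1]+.348)<.06)&(z>.11)&(z<.135)
    if m.sum()>20: print(n,m.sum(),cv2.minAreaRect(P[m][:,:2].astype(np.float32)),np.nanmedian(z[m]))
E
```

```text
clock: 20.75
position: [0.4028, -0.4189, 0.2345]
tool_rot: [3.14, 0.001, 0.476]
force: [-0.1, 0.2, 0.2]
grip_width: 0.0855
blue 558 x 8..108 y 114.7..149.9 ztop 67.8  y at top 133.9
red 522 x -108..-10 y -45.2..-11.2 ztop 71.8  y at top -26.5
clock 20.75 TCP rack x -77.0 y -518.9 z 234.5 yaw 27.27 F [-0.1  0.2  0.2]
red 356 x -109..-19 y -48.1..-20.6 ztop 71.4  y at top -28.1
clock 20.8 TCP rack x -75.8 y -517.0 z 234.1 yaw 27.36 F [ 1.   0.1 -0.5]
top 549 ((0.44915643334388733, -0.34711137413978577), (0.05084075406193733, 0.025032328441739082), 27.781278610229492) 0.11979633271582035
side 666 ((0.4486229717731476, -0.349946528673172), (0.04741976410150528, 0.024451803416013718), 27.336612701416016) 0.11984904124281998
```

View pics/side14.png

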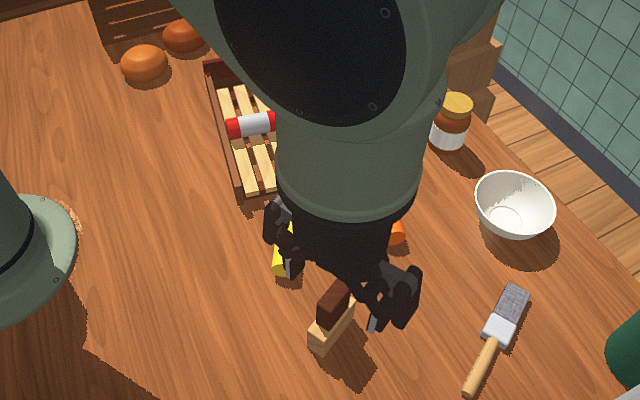

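View pics/top14.png

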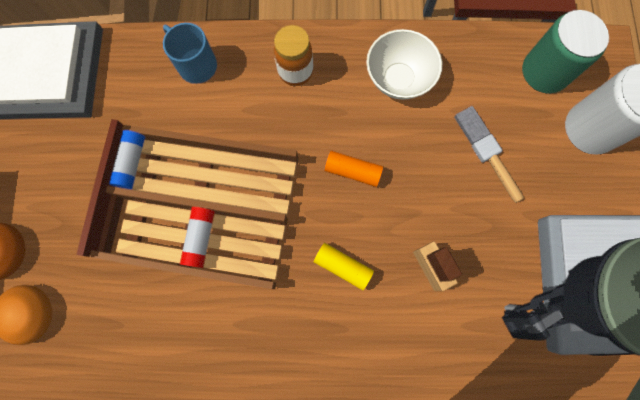

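The top view shows the blue tin in the gap against the end board at (127,160) and the red tin where it was, at (197,237). The paddle stands upright at (438,265), and both look-alikes are unmoved. The gripper is clear.

```bash
python3 -c "
from h import *
print(bot.job_done()); print(bot.observe()['clock'])"
```

```text
the job is handed in; nothing more can be done
None
the job is handed in; nothing more can be done
```

The blue-capped tin is seated in the gap before the end board, the paddle is standing on the bench where it started, and the job is handed in. I gripped the paddle by its handle and pushed the tin along the far lane at no more than 0.05 m/s until it dropped. I then backed off and set the paddle down. Bench contact read 5 N before I let go and lifted clear. The whole job took about 21 s of the 64 s allowed.

**Last checks:**
- **Blue tin:** its axis is at rack y about 133–134 mm, against 135 for home. Its top dropped from 70 to 66 mm in the wrist view, and it stayed there after the blade left.
- **Red tin and look-alikes:** the red tin and the orange and yellow tins are unmoved in the top view.
- **Paddle:** upright at (0.449, -0.348), with its top at 0.120 m.
- **Forces:** the wrist readings I took never passed about 6 N.

**Failed or disagreed:**
- The first two move commands were refused because keys were missing from the rows; nothing moved.
- The last side view could not confirm the blue tin because the arm blocked it.
- The top camera read the tin tops about 2 mm higher than the wrist camera, which is within the calibration error.

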